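# Free the soldering turntable and bring the work round to the torch

## Task

Turn the soldering turntable by its upright steel peg until the dark charcoal block on it stands straight in front of the torch nozzle, then let go. The turntable may or may not be held by its brake: if it will not budge, swing the unmarked brake lever right over to its other end, then turn it. Go gently so that the little dish stays standing in the middle of the turntable, and do not disturb the jar, tub, tweezers and spare brick around it.

Things in the scene. Friction and masses are not known exactly. Their poses are not given: they have to be found in the camera images.
- table_axis (a point): Centre of the top face (72 mm above the bench) of the pale firebrick disc, 190 mm across, on its upright turning axis; fixed. Turn it counter-clockwise seen from above (peg from the robot's left to the near side); its end stops lie beyond what is needed. Free, it needs 1 to 2 N at the peg; braked, it gives at most 10 mm at the peg and is then held solid (over 60 N).
- peg (a point): Upright round steel peg on the disc near its rim, 22 mm in diameter, 50 mm tall (72 to 122 mm above the bench), 75 mm from the turning axis, exactly opposite the charcoal block; the point is half-way up. It turns with the disc: it starts on the robot's left of the axis and ends at the side nearest the robot.
- work (a point): Centre of the charcoal block fixed on the disc (36 mm radially, 60 mm across, 30 mm high, with a small brass piece on top), 62 mm from the turning axis, exactly opposite the peg. It turns with the disc.
- nozzle (a point): Tip of the brass torch nozzle, 92 mm above the bench, 115 mm from the turning axis, on the disc's far side. The torch is level and fixed on a heavy stand, pointing exactly at the turning axis; the point's x axis points outward from that axis, back along the torch. The stand reaches 265 mm from the axis and is 107 mm tall.
- brake_lever (a joint): Brake lever's angle about its upright pivot, -0.6 to 0.6 rad (its two end stops), 0 where it points straight away from the turning axis, growing counter-clockwise seen from above; starts near +0.6. One end brakes the disc, the other frees it; which is which is unmarked and varies. Stiff (5 to 9 N at its knob), it stays where it is left.
- lever_knob (a point): Black upright round knob at the lever's end, 20 mm in diameter, 45 mm tall (58 to 103 mm above the bench); the point is half-way up, 80.5 mm above the bench, 75 mm from the lever's pivot. The lever's flat bar (16 mm wide) runs from the pivot to the knob with its top at 66.5 mm.
- lever_pivot (a point): The lever's upright pivot axis, at the lever bar's height (62 mm), 120 mm from the turning axis, on the robot's right of the turntable, above a grey housing (74 by 75 mm, 54 mm high).
- dish_mid (a point): Centre (10 mm above its foot) of the small loose white dish, 52 mm across and 20 mm high, standing on the disc near the turning axis.
- jar: Loose white jar, 68 mm across, 110 mm tall, origin under its centre. Bystander.
- tweezers: Loose steel tweezers, 175 mm long, 8 mm high, lying on the bench, origin under their middle. Bystander.
- tub: Loose open white plastic tub, 140 by 200 by 70 mm, origin under its centre. Bystander.
- brick: Loose spare pale soldering brick, 110 by 70 by 28 mm, origin under its centre. Bystander.

How it is judged:
By the outcome, as a careful person would: the job done as asked, in the order asked, and still so for the second after the job is handed in, with the robot touching nothing.
It also fails if it takes over 72 s, if anything falls off the work surface, if the arm or the gripper's body presses on something with over 40 N, if the wrist force passes 120 N, or if a joint passes its speed limit or range.

## Robot

A 7-joint arm with a two-finger parallel gripper is mounted at the origin on the work surface. World frame = base frame: x ahead of the robot, y to its left, z up, the work surface at z = 0. Lengths are in m, angles in rad, forces in N, time in s.
With the tool pointing down it reaches from about 0.425 to 0.925 m from the base axis. Payload 6.8 kg.
Tool frame: the origin (TCP) lies on the front face of the gripper's body, between the roots of the fingers; the fingertips stand 73 mm ahead of it and the grasp point (between the pads) lies 54 mm ahead of it (env.nose_length is the distance from the TCP to the fingertips, in m); z points along the fingers, y is the line along which they close (so a half turn about z gives the same grasp; the last joint's range is limited). The gripper opens to 85 mm and grips with 20 to 120 N. Pads are 22 mm wide; open, the fingers measure 114 mm over their backs; the gripper's body (76 mm by 85 mm) begins 54 mm behind the grasp point. The pads swing forward as they close: fully open they stand 13 mm farther back than shut.
Start: joints at [1.027, 0.477, 0.022, 1.555, -0.011, 1.109, -0.083], TCP at [0.285, -0.612, 0.304] pointing down, gripper open.
Joint ranges: [-2.96, 2.96], [-0.34, 2.1], [-1.41, 1.46], [0.24, 2.44], [-1.37, 4.51], [0.17, 1.92], [-2.96, 2.96]. Speed limits (rad/s): [2.39, 2.39, 3.14, 3.14, 3.14, 3.14, 3.14].

## Interface

Orientations are given as a unit quaternion [w, x, y, z].
In Python, from cell import env, kin, camera, calibration, job gives the robot as it stands. The module is installed in compiled form; this text tells all that it offers. Calls block until the motion is done:
- env.reach(position, orientation): joint-space move of the TCP to a pose.
- env.movel(position, velocity=0.15, rot=None, stop_force=None): straight line of the TCP; rot=None keeps the orientation; velocity is the mean speed in m/s. With stop_force (N) it stops when the force on the tool has changed by that much, and returns True; else False.
- env.goto_joints(angles): joint-space move.
- env.grip(opening, f_grip=None): finger opening in m; f_grip is the grip in N (None keeps the last); returns when the fingers have stopped.
- env.dwell(seconds).
- kin.inverse_kinematics(position, orientation): joint angles nearest the present ones, or None.
- env.get_state(): the state.
- camera(name): name is "scene" or "side" or "wrist"; returns (picture, depth): 384x512x3 uint8, blue, green, red; 384x512 float32, m along the optical axis (not along the pixel's ray), 0 where there is no reading.
- calibration(name): a dict with "fx", "fy", "cx", "cy" (pixels), "k1" (the pictures are not rectified: a ray, as slopes to the right and down, at radius r is drawn at 1 + k1 r^2 times it, then the intrinsics apply), "rvec" (rotation vector, rad) and "tvec" (3), from world to camera coordinates, as OpenCV has them. Camera axes: x right, y down, z forward; pixel columns grow to the right and rows downward; lengths in m; the calibration is good to about 2 mm. A picture is of the moment at which its call begins: read the wrist's pose just before it. calibration takes no time and is no camera call; for the wrist camera it gives the pose at the moment of the call.
A pose or a line that the arm cannot do raises env.PlanningError and nothing moves.
- job.job_done(): hands the job in; it is judged then, once.
The state is a dict: "time": time; "qpos": joint angles; "joint_velocities": joint speeds; "joint_torque": joint torques, N m; "tcp_pos": TCP position; "orientation": TCP orientation; "force": force on the tool from outside, world axes, zero at the start; "torque": the same for the moment, N m; "opening": finger opening in m; "gripper_force": force on a finger pad.
Only numpy, scipy, OpenCV 4.12 (cv2) and the standard library are available. Lean on these libraries where they do the work, as an engineer would, in place of code of your own. Each camera call takes 0.05 s, during which the arm holds its last target. There are 200 camera calls.

## Working session

There is one attempt and no reset: what is moved stays moved. The work goes in short steps, each a Python script; the robot and the scene stay as the last script left them, time stands still between calls to the robot, and variables do not carry over. Pictures are saved under pics/ and viewed, at most 10 in all, crops included, and the job is handed in when it is done.

```bash
mkdir -p pics; cat > h.py <<'E'
import numpy as np, cv2
from cell import env,kin,camera,calibration,job
def cal(n):
    c=calibration(n);R=cv2.Rodrigues(np.array(c["rvec"],float))[0];return c,R,np.array(c["tvec"],float).ravel()
def ray(n,u,v,C=None):
    c,R,t=C or cal(n)
    d=np.array([(u-c["cx"])/c["fx"],(v-c["cy"])/c["fy"]]);s=d.copy()
    for _ in range(20): s=d/(1+c["k1"]*(s@s))
    return -R.T@t, R.T@np.array([s[0],s[1],1.])
def onz(n,u,v,z,C=None):
    o,d=ray(n,u,v,C);return o+d*(z-o[2])/d[2]
def dep(n,u,v,D,C=None):
    o,d=ray(n,u,v,C);return o+d*D[int(v),int(u)]
E
python3 - <<'E'
from h import *
for n in("scene","side"):
    p,d=camera(n);cv2.imwrite(f"pics/{n}0.png",p);np.save(f"{n}0.npy",d)
    c,R,t=cal(n);print(n,-R.T@t,c["fx"],c["k1"],R[2])
print(env.get_state())
E
```

```text
scene [0.89430066 0.47076391 0.97182957] 414.62557105356353 -0.11704802360145984 [-0.34013098 -0.45108075 -0.82512852]
side [ 0.46429369 -1.24976214  1.07251052] 461.1805075883231 -0.0499996822893129 [ 0.04191509  0.77633197 -0.62892909]
{'time': 0.1, 'qpos': array([ 1.02689127,  0.4777227 ,  0.02231667,  1.55634367, -0.01149295,
        1.10933701, -0.08308951]), 'joint_velocities': array([-0.00141031, -0.00162122,  0.00023886, -0.00268981,  0.00040068,
       -0.00127398, -0.00084975]), 'joint_torque': array([ 4.71331441e-03, -5.97765219e+01,  1.61397893e+00, -2.81957066e+01,
        1.28522908e-02,  4.96644789e-03,  2.77838825e-05]), 'tcp_pos': array([ 0.28477661, -0.61152137,  0.30302259]), 'orientation': array([-8.06895982e-04,  9.76346542e-01,  2.16209901e-01, -2.38690974e-04]), 'force': array([-0.47225867, -0.02611263, -1.03967981]), 'torque': array([-0.02408066,  0.00260626, -0.01538171]), 'gripper_force': 0.0, 'opening': 0.0852158723133724}
```

View pics/scene0.png

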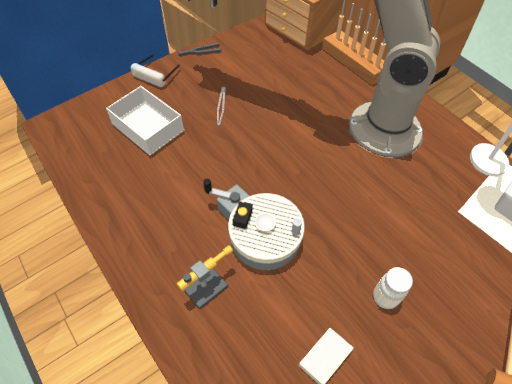

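View pics/side0.png

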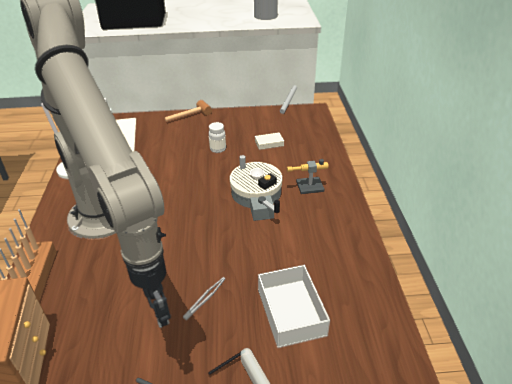

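The scene view shows the disc at about (266,228), peg (296,228), block (243,214), nozzle tip (231,249), knob (207,185) and pivot (235,197). In the side view the disc is at (256,180), peg (242,161) and knob (277,206). I'll crop both closer.

```bash
python3 - <<'E'
from h import *
a=cv2.imread("pics/scene0.png")[170:310,170:310];b=cv2.imread("pics/side0.png")[140:230,215:335]
a=cv2.resize(a,(560,560),interpolation=cv2.INTER_CUBIC)
cv2.imwrite("pics/ca.png",a)
b=cv2.resize(b,(720,540),interpolation=cv2.INTER_CUBIC);cv2.imwrite("pics/cb.png",b)
E
```

```text
(no output)
```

View pics/ca.png

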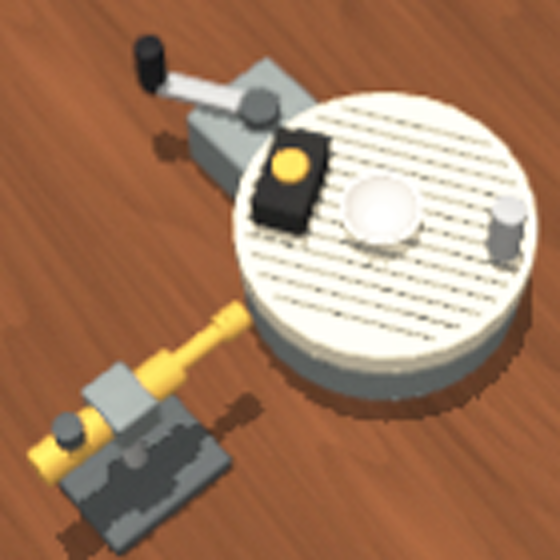

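View pics/cb.png

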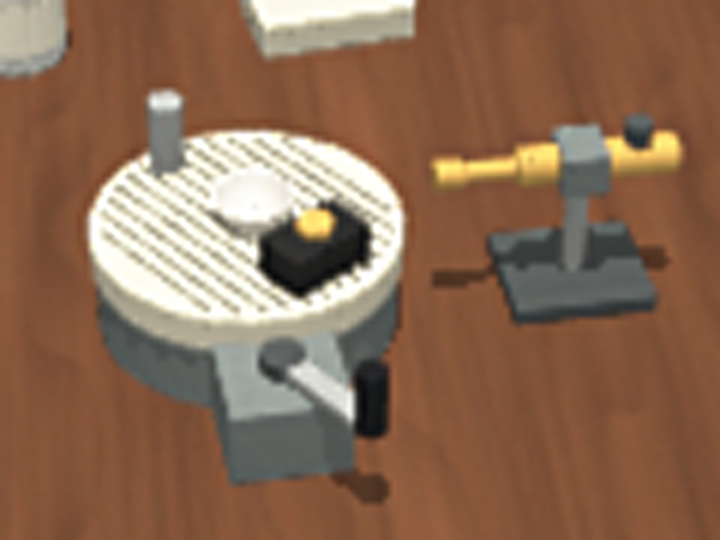

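The crops give the peg top at (509,209) in ca.png and (165,98) in cb.png. The knob top is at (149,44) and (372,366), the pivot cap at (262,103) and (282,353), and the nozzle tip at (243,310) and (436,172). Next I'll triangulate these.

```bash
python3 - <<'E'
from h import *
A=lambda x,y:(169.6+x/4,169.6+y/4)
B=lambda x,y:(214.6+x/6,139.6+y/6)
def tri(a,b):
    o1,d1=ray("scene",*A(*a));o2,d2=ray("side",*B(*b))
    s=np.linalg.lstsq(np.c_[d1,-d2],o2-o1,rcond=None)[0]
    p,q=o1+s[0]*d1,o2+s[1]*d2
    return (p+q)/2,np.linalg.norm(p-q)
for k,a,b in[("peg",(509,209),(165,98)),("knob",(149,44),(372,366)),("piv",(262,103),(282,353)),("noz",(243,310),(436,172)),("brass",(290,165),(315,223)),("dish",(382,208),(253,192))]:
    p,e=tri(a,b);print(k,p.round(4),e.round(4))
for n,f in(("scene",A),("side",B)):
    p=cv2.imread(f"pics/{n}0.png");h=cv2.cvtColor(p,cv2.COLOR_BGR2HSV);D=np.load(n+"0.npy")
    # disc: points whose world z within 72+-4mm, near
    vs,us=np.mgrid[140:290,170:330];pts=np.array([dep(n,u,v,D) for u,v in zip(us.ravel(),vs.ravel())])
    img=p[vs.ravel(),us.ravel()].astype(int)
    m=(abs(pts[:,2]-.072)<.003)&(img.min(1)>150)&(np.hypot(*(pts[:,:2]-[.68,.02]).T)<.3)
    q=pts[m];hull=cv2.convexHull(q[:,:2].astype(np.float32))
    (c,r)=cv2.minEnclosingCircle(hull);print(n,"disc",m.sum(),c,r,np.median(q[:,2]))
    for nm,lo,hi in(("pegtop",.118,.127),("knobtop",.1,.107)):
        m=(pts[:,2]>lo)&(pts[:,2]<hi)
        if nm=="knobtop":m&=(img.max(1)<70)
        print(nm,m.sum(),pts[m].mean(0).round(4) if m.any() else "")
E
```

```text
peg [0.5088 0.1426 0.1229] 0.0016
knob [ 0.6082 -0.0977  0.104 ] 0.0003
piv [ 0.5633 -0.0376  0.0671] 0.0015
noz [0.6674 0.0907 0.0951] 0.001
brass [0.5894 0.0318 0.1058] 0.0003
dish [0.5573 0.0836 0.0923] 0.0009Traceback (most recent call last):
  File "<stdin>", line 14, in <module>
  File "h.py", line 13, in dep
    o,d=ray(n,u,v,C);return o+d*D[int(v),int(u)]
        ~~~^^^^^^^^^
  File "h.py", line 6, in ray
    c,R,t=C or cal(n)
               ~~~^^^
  File "h.py", line 4, in cal
    c=calibration(n);R=cv2.Rodrigues(np.array(c["rvec"],float))[0];return c,R,np.array(c["tvec"],float).ravel()
ValueError: time passes only in moves, steps and waits
```

Heights and stated distances all agree: peg–block 137 mm, axis–nozzle 115 mm, pivot–knob 75 mm. That puts the axis at about (0.553,0.082). I'll refine the rim fit and plan the IK.

```bash
cat >> h.py <<'E'
def quat(phi): return np.array([0,np.cos(phi/2),np.sin(phi/2),0])  # tool down, tool x at angle phi
P0=np.array([.5088,.1426]);AX=np.array([.5529,.0819]);PIV=np.array([.5633,-.0376]);KN=np.array([.6082,-.0977])
def u(a): return np.array([np.cos(a),np.sin(a)])
E
python3 - <<'E'
from h import *
for n in("scene","side"):
    C=cal(n);p=cv2.imread(f"pics/{n}0.png")
    m=((p.min(2)>130)&(p.max(2).astype(int)-p.min(2)<60)).astype(np.uint8)
    m=cv2.morphologyEx(m,cv2.MORPH_CLOSE,np.ones((5,5)))
    for c in cv2.findContours(m,0,cv2.CHAIN_APPROX_NONE)[0]:
        w=np.array([onz(n,*q[0],.072,C)[:2] for q in c])
        if cv2.contourArea(c)>800 and np.linalg.norm(w.mean(0)-AX)<.05:
            r=np.hypot(*(w-AX).T);g=w[(abs(r-.095)<.006)]
            s=np.linalg.lstsq(np.c_[2*g,np.ones(len(g))],(g**2).sum(1),rcond=None)[0]
            print(n,len(w),len(g),s[:2],np.sqrt(s[2]+s[:2]@s[:2]))
    m=cv2.inRange(cv2.cvtColor(p,cv2.COLOR_BGR2HSV),(18,150,130),(32,255,255))
    for c in cv2.findContours(m,0,cv2.CHAIN_APPROX_NONE)[0]:
        if cv2.contourArea(c)>8:
            w=np.array([onz(n,*q[0],.092,C)[:2] for q in c]);
            print("yellow",n,w.mean(0).round(3),w.min(0).round(3),w.max(0).round(3))
            l=cv2.fitLine(w.astype(np.float32),cv2.DIST_L2,0,.001,.001).ravel();print("   dir deg",np.degrees(np.arctan2(l[1],l[0])),l[2:])
for a,P in((126,P0),(184.4,AX+.075*u(np.radians(184.4)))):
    for k in(0,180):
        print(a,k,kin.inverse_kinematics(np.r_[P,.154],quat(np.radians(a+k))))
for a in(-53,-120):
    for k in(0,180): print("kn",a,k,kin.inverse_kinematics(np.r_[PIV+.075*u(np.radians(a)),.14],quat(np.radians(a+k))))
E
```

```text
scene 250 149 [0.55495025 0.08343153] 0.09514925909699154
yellow scene [0.795 0.103] [0.771 0.089] [0.817 0.114]
   dir deg -5.612794 [0.79489076 0.10348468]
yellow scene [0.704 0.093] [0.665 0.082] [0.739 0.107]
   dir deg 5.1476526 [0.7037705 0.0930812]
yellow scene [0.585 0.025] [0.574 0.013] [0.597 0.036]
   dir deg 53.531643 [0.58503425 0.02483175]
side 155 67 [0.55199902 0.078938  ] 0.09394789329655386
yellow side [-0.015 -0.604] [-0.021 -0.61 ] [-0.01  -0.598]
   dir deg -71.15484 [-0.0154839 -0.6040585]
yellow side [-0.046 -0.563] [-0.051 -0.569] [-0.039 -0.557]
   dir deg -59.48552 [-0.04574557 -0.56327283]
126 0 [ 0.19020884  0.54658298 -0.73746312  1.99064109  0.51104699  0.79604118
 -0.21527808]
126 180 [-1.15101369  0.71615243  1.05879165  2.07529434 -0.84789383  0.86822402
 -2.10161857]
184.4 0 [ 0.38325134  0.51081857 -0.8232802   2.08699437  0.5425951   0.76753906
  0.86640336]
184.4 180 [ 0.06804014  0.41371165 -0.42578604  2.10622501  0.2696873   0.67285637
 -2.03245884]
kn -53 0 [-0.01086968  0.57409808  0.09210186  1.83151067 -0.07420052  0.73929075
 -2.37441379]
kn -53 180 [ 0.47051287  0.64023965 -0.56395688  1.79591151  0.44532491  0.83503464
  0.33686814]
kn -120 0 [ 0.93743223  0.81736513 -1.19091189  1.9646735   0.90870472  1.03293838
  1.93146407]
kn -120 180 [ 0.34909737  0.49290743 -0.3415505   2.00064303  0.25221866  0.68815278
 -0.67448241]
```

```bash
python3 - <<'E'
from h import *
env.reach(np.r_[P0+[.02,-.03],.33],quat(np.radians(126)))
env.dwell(.3)
p,d=camera("wrist");C=cal("wrist");np.save("w1.npy",d);np.save("w1c.npy",np.r_[np.ravel(C[1]),C[2]])
cv2.imwrite("pics/w1.png",p);s=env.get_state();print(s["time"],s["tcp_pos"],s["force"])
for n,P in(("peg",[.5088,.1426,.122]),("noz",[.6674,.0907,.092]),("ax",[.5535,.082,.072])):
    c=C[0];q=C[1]@np.array(P)+C[2];x=q[:2]/q[2];x=x*(1+c["k1"]*(x@x));print(n,x*[c["fx"],c["fy"]]+[c["cx"],c["cy"]])
E
```

```text
3.15 [0.52885529 0.11247711 0.32999824] [ 0.79066515 -0.11726641 -0.09480799]
peg [258.9516933  145.10784899]
noz [343.03892797 259.98312056]
ax [258.86219662 205.35452899]
```

View pics/w1.png

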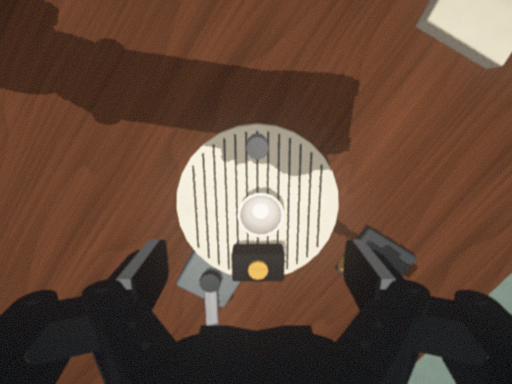

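The wrist view has the peg at (258,147), against (259,145) predicted, so it's within about 2 mm. The disc spans columns 177–339 and the dish sits at (261,213). I'll descend, grip gently and try to turn.

```bash
cat >> h.py <<'E'
AX=np.array([.5535,.082])
def arc(c,r,z,a0,a1,off=0,step=4,v=.03,lim=12):
    """tool follows an arc; tool x radial. Stops if force changed by lim from the start."""
    f0=env.get_state()["force"]
    for a in np.linspace(a0,a1,max(1,int(np.ceil(abs(a1-a0)/step)))+1)[1:]:
        hit=env.movel(np.r_[c+r*u(np.radians(a)),z],velocity=v,rot=quat(np.radians(a+off)),stop_force=lim)
        f=env.get_state()["force"]-f0
        print(round(a,1),f.round(1),hit)
        if hit or np.linalg.norm(f)>lim: return a,True
    return a1,False
E
python3 - <<'E'
from h import *
env.grip(.045,20)
env.movel(np.r_[P0,.33]);env.movel(np.r_[P0,.19]);print(env.movel(np.r_[P0,.155],velocity=.06,stop_force=5))
env.grip(.015,20);s=env.get_state();print(s["time"],s["opening"],s["force"],s["tcp_pos"])
a0=np.degrees(np.arctan2(*(P0-AX)[::-1]));r=np.linalg.norm(P0-AX);print(a0,r)
arc(AX,r,.155,a0,a0+16)
s=env.get_state();print(s["time"],s["force"],s["tcp_pos"],s["opening"])
E
```

```text
False
6.1583 0.021338870526333223 [-4.29918999e-02  1.28178122e-03  3.03556060e+00] [0.50896536 0.14271275 0.15540137]
126.41336723174497 0.07530239040030534
129.6 [-2.8 -0.9  2.4] False
132.8 [-2.5 -0.7  3.4] False
136.0 [-3.  -0.2  3. ] False
139.2 [-1.9 -0.8  1.1] False
142.4 [-2.5 -0.9  3.2] False
7.6167 [-2.56990215 -0.89702964  6.19209225] [0.4935669  0.12784044 0.15537611] 0.021122027309375457
```

It moved 21 mm under about 3 N, so the brake is off and the lever stays alone. I'll continue to the target, release and check.

```bash
python3 - <<'E'
from h import *
a,h=arc(AX,.0753,.155,142.4,184.5)
env.dwell(.3);s=env.get_state();print(s["time"],s["force"],s["opening"],s["tcp_pos"])
if not h:
    env.grip(.045);env.dwell(.2)
    p=env.get_state()["tcp_pos"];env.movel(np.r_[p[:2],.2],velocity=.08)
    env.movel([.53,.085,.38],velocity=.2);env.dwell(.3)
    for n in("wrist","scene"):
        q,d=camera(n);cv2.imwrite(f"pics/{n}2.png",q)
    C=cal("wrist");np.save("w2c.npy",np.r_[np.ravel(C[1]),C[2]])
E
```

```text
146.2 [-0.  -0.5 -0.3] False
150.1 [-0.2 -0.6  0.7] False
153.9 [-1.  -0.5  1.1] False
157.7 [-1.4 -0.5  1.7] False
161.5 [-0.7  0.8  0. ] False
165.4 [-1.8  0.6  1. ] False
169.2 [-1.5 -0.6  2.6] False
173.0 [-1.9 -0.1  2.4] False
176.8 [-2.  -2.   4.1] False
180.7 [-3.  -0.3  4.1] False
184.5 [-2.8  0.7  3.6] False
11.4 [-5.53681579 -0.52181191 10.02469724] 0.021467940846668577 [0.47765794 0.0760082  0.15534199]
```

View pics/wrist2.png

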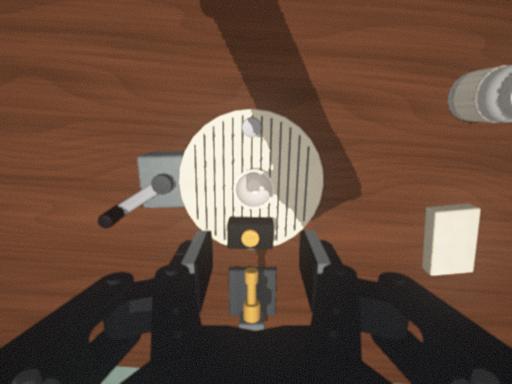

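The wrist view shows the peg at (251,127), brass piece at (250,238), nozzle from (251,268) to (252,318), and the dish upright in the middle. Now I'll measure the residual angle in numbers.

```bash
python3 - <<'E'
from h import *
c=calibration("wrist");w=np.load("w2c.npy");C=(c,w[:9].reshape(3,3),w[9:])
p=cv2.imread("pics/wrist2.png");h=cv2.cvtColor(p,cv2.COLOR_BGR2HSV)
m=cv2.inRange(h,(12,130,120),(32,255,255));m[:,:225]=0;m[:,280:]=0
cs=[x for x in cv2.findContours(m,0,cv2.CHAIN_APPROX_NONE)[0] if cv2.contourArea(x)>15]
deg=lambda v:np.degrees(np.arctan2(v[1],v[0]))
tor=[]
for x in cs:
    q=x[:,0].mean(0);print(q,cv2.boundingRect(x))
    if q[1]<255: br=onz("wrist",*q,.1045,C)[:2]
    else: tor+=[onz("wrist",*k[0],.092,C)[:2] for k in x]
l=cv2.fitLine(np.array(tor,np.float32),cv2.DIST_L2,0,.001,.001).ravel()
# dark block top (z=.102)
bm=(p.max(2)<60).astype(np.uint8);bm[:,:220]=0;bm[:,285:]=0;bm[:205]=0;bm[252:]=0
x=max(cv2.findContours(bm,0,cv2.CHAIN_APPROX_NONE)[0],key=cv2.contourArea);print("block",cv2.boundingRect(x),cv2.minAreaRect(x))
# peg top
print(p[120:136:3,242:262:2].mean(2).round())
pg=onz("wrist",251,127,.122,C)[:2]
d=onz("wrist",254.5,188,.085,C)[:2]
# disc circle fit on upper rim
g=cv2.inRange(p,(110,110,110),(255,255,255));g=cv2.morphologyEx(g,cv2.MORPH_CLOSE,np.ones((7,7)))
y=max([k for k in cv2.findContours(g,0,cv2.CHAIN_APPROX_NONE)[0] if cv2.pointPolygonTest(k,(220,180),False)>=0],key=cv2.contourArea)
W=np.array([onz("wrist",*k[0],.072,C)[:2] for k in y]);A=AX
for tol in(.01,.004,.003):
    G=W[abs(np.hypot(*(W-A).T)-.095)<tol];s=np.linalg.lstsq(np.c_[2*G,np.ones(len(G))],(G**2).sum(1),rcond=None)[0];A=s[:2]
print("axis",A,np.sqrt(s[2]+A@A),len(G),"brass",br,"peg",pg,"dish",d,"torch",l)
print("angles: ax->brass",deg(br-A),"peg->ax",deg(A-pg),"peg->brass",deg(br-pg),"torch",deg(l[:2]),"ax->torch centroid",deg(l[2:]-A))
E
```

```text
[251.30075188 294.09022556] (243, 269, 17, 54)
[249.9375     237.97916667] (241, 229, 19, 18)
block (258, 218, 14, 7) ((264.7115478515625, 220.4423065185547), (13.335897445678711, 4.9029035568237305), 11.309932708740234)
[[147. 195. 212. 156. 132. 138. 133. 127. 131. 125.]
 [162. 226. 231. 225. 166. 133. 132. 134. 131. 108.]
 [197. 225. 226. 226. 222. 161. 132. 136. 133. 118.]
 [182. 225. 222. 220. 224. 200. 139. 130. 132. 116.]
 [138. 208. 218. 221. 219. 209. 163. 135. 133. 105.]
 [125. 222. 213. 208. 209. 209. 204. 177. 156. 128.]]
axis [0.55366808 0.07801524] 0.09431974982369459 306 brass [0.61620089 0.08288798] peg [0.4783928  0.07430078] dish [0.55570222 0.08390727] torch [0.9968953  0.07873848 0.7064982  0.09113774]
angles: ax->brass 4.455645246292212 peg->ax 2.824971754053436 peg->brass 3.565645035092673 torch 4.516057 ax->torch centroid 4.907565612394483
```

All estimates put the block within about 1° of the torch line (block about 3.6–4.4°, torch about 4.5°), which is about the limit of the measurement. The dish is upright in the middle and the gripper is clear, so I'm handing in.

```bash
python3 -c "
from h import *
print(env.get_state()['time'],job.job_done())"
```

```text
the job is handed in; nothing more can be done
14.15 None
```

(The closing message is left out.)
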